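# Pop the square resin dock's hatch

### The arm

A 6-joint arm with a two-finger parallel gripper is mounted at the origin on the work surface. World frame = base frame: x ahead of the robot, y to its left, z up, the work surface at z = 0. Lengths are in m, angles in rad, forces in N, time in s.
With the tool pointing down it reaches from about 0.375 to 0.975 m from the base axis. Payload 3.8 kg.
Tool frame: the origin (TCP) lies at the very end of the fingers, on their centre line; the grasp point (between the pads) lies 19 mm behind it; z points along the fingers, y is the direction in which the jaws open and shut (so a half turn about z gives the same grasp; the last joint's range is limited). The gripper opens to 85 mm and grips with 20 to 120 N. Pads are 22 mm wide; open, the fingers measure 114 mm over their backs; the gripper's body (76 mm by 85 mm) begins 54 mm behind the grasp point. The pads swing forward as they close: fully open they stand 13 mm farther back than shut.
Start: joints at [1.233, 0.264, 1.604, -0, 1.274, -0.037], TCP at [0.2, 0.645, 0.231] pointing down, gripper open.
Joint ranges: [-2.63, 2.63], [-0.94, 2.18], [0.31, 2.57], [-1.31, 4.45], [0, 2.66], [-2.55, 2.55]. Speed limits (rad/s): [2.57, 2.57, 3.14, 3.14, 3.14, 3.14].

### API

Orientations are given as a rotation vector (axis times angle).
In Python, from workcell import read_state, read_camera, camera_info, finish_job gives the robot as it stands. The module is installed in compiled form; this text tells all that it offers.
- The arm moves only by the tool play_rows, never from a script. Its argument "motion" is a list of rows, each a list of 5 numbers: the shift along the tool's x, y, z in units of 1000 mm (1.0 is 1000 mm), then the turn about the tool's z in units of 2 pi rad (1.0 is 2 pi rad), then the finger opening in mm, from 0 to 85.4. A call has 1 to 5 rows; each row shifts and turns the commanded pose from where the row before left it, along the tool's axes as they then stand; what a row does not reach is not made up. A row lasts 1/8 s, in which the tool goes at most 62.5 mm and 10.7 degrees, less where a joint would pass 70% of its speed; a pose out of reach is approached as far as the arm can. A call with a number of a shift or a turn outside -1 to 1 is refused whole. A call with a gripper value outside its range is refused whole. The fingers move at their own pace and stop on an object; "squeeze" is the grip in N (left out, the last holds). Time passes only in rows, so rows that do not move let the fingers close. It gives the time, the measured TCP pose, the force and the opening at its end, in the units of the state.
- read_state(): the state, without advancing time (a new reading comes with each control period).
- read_camera(name): name is "side" or "top"; returns the picture (480x640x3 uint8, red, green, blue); there is no depth.
- camera_info(name): a dict with "intrinsics" (3x3 intrinsics, pixels), "pose" (4x4, takes a point from camera to world coordinates). Camera axes: x right, y down, z forward; pixel columns grow to the right and rows downward; lengths in m; the calibration is good to about 2 mm. A picture is of the moment at which its call begins. camera_info takes no time and is no camera call.
- finish_job(): hands the job in, once; it reports no verdict.
The state is a dict: "time": time; "q": joint angles; "joint_vel": joint speeds; "joint_torque": joint torques, N m; "tool_pos": TCP position; "tcp_rot": TCP orientation; "wrist_force": force on the tool from outside, world axes, zero at the start; "torque": the same for the moment, N m; "width": opening from 0.0 (shut) to 1.0 (fully open).
Only numpy, scipy, OpenCV 4.12 (cv2) and the standard library are available. Lean on these libraries where they do the work, as an engineer would, in place of code of your own. Each camera call takes 0.05 s, during which the arm holds its last target. There are 200 camera calls.

### The job

Two small resin docks stand on the bench, one with a square housing and one with a round housing. Open the square dock for a cartridge change: with the fingertips, press the black boss on its closed hatch down once until the latch lets go, then take the hand away so that the hatch springs up by itself, and wait at least two seconds with nothing touching it to see that it stays open. Do not force the hatch or push it back down, leave the round dock's hatch shut, and do not move the other things on the bench.

Things in the scene. Friction and masses are not known exactly. Their poses are not given: they have to be found in the camera images.
- dock: the square resin dock, fixed to the bench: aluminium housing 118 (x) x 108 (y) x 92 mm high, open at the top and closed by the hatch. Origin at the centre of its underside on the bench, z up, x from its front (free edge of the hatch) to its back (hinge).
- hatch (a joint): angle in rad of the square dock's hatch: 0 shut and latched, negative pressed in (stop at -0.10), positive as it rises, fully open 1.25. The latch lets go once the hatch is held pressed in 0.06 rad or more for 0.1 s (boss down 4 mm, about 3 N; at the stop 6.5 mm, about 4 N). As the finger withdraws, a spring (about 1 N at the boss) raises the hatch in 1 to 2 s and it then stands open.
- hatch_hinge (a point): middle of the square hatch's hinge line, at its back edge, 45 mm behind the dock's origin, 88 mm above the bench; y along the hinge. The hatch is an amber plate 90 (x) x 84 (y) x 5 mm; shut, its top lies 90.5 mm above the bench. As it opens the free edge swings up and back over the hinge, to 175 mm above the bench.
- hatch_boss (a point): the point to press: centre of the top face of the black round boss (26 mm across, 8 mm tall) on the square dock's hatch, 66 mm from the hinge, at x = -21 mm in the dock's frame, 98.5 mm above the bench while shut. It turns with the hatch; its z axis is the hatch's outward normal.
- hatch_latch (a joint): travel in m of the small steel latch slide hidden inside the square dock: 0 latched, about 0.010 let go with the hatch still down, 0.021 once the hatch has sprung up (it cannot get there before). Not to be touched.
- round_dock: the other dock, fixed, not to be opened: round aluminium housing 128 mm across, 92 mm high, with a round amber hatch 90 mm across and the same kind of boss and latch. Origin at the centre of its underside.
- round_hatch (a joint): angle in rad of the round dock's hatch: 0 shut, negative pressed in, positive open; it must stay shut.
- figurine: loose printed figurine, 40 mm across and 79 mm tall, standing between the docks; origin at the centre of its underside. Leave alone.
- resin_bottle: loose black resin bottle, 60 mm across, 150 mm tall, behind the docks; origin at the centre of its underside. Leave alone.
- beaker: loose white plastic cup, 72 mm across, 85 mm tall, beyond the right-hand dock; origin at the centre of its underside. Leave alone.
- scraper: loose spatula 200 mm long, lying flat beyond the left-hand dock, along its x axis. Leave alone.
Mind the look-alikes: they are no part of the job. Leave any yellow look-alike of the dock alone.

How it is judged:
By the outcome, as a careful person would: the job done as asked, in the order asked, and still so for the second after the job is handed in, with the robot touching nothing.
It also fails if it takes over 35 s, if anything falls off the work surface, if the arm or the gripper's body presses on something with over 40 N, if the wrist force passes 120 N, or if a joint passes its speed limit or range.

## Working session

There is one attempt and no reset: what is moved stays moved. The work goes in short steps, Python scripts to look and compute and a tool call to move; the robot and the scene stay as the last step left them, time stands still between calls to the robot, and variables do not carry over. Pictures are saved under pics/ and viewed, about 8 in all and at most 12, crops included, and the job is handed in when it is done.

Besides the shell and the picture viewer there is one more tool, called after "Call:" in YAML: its name, and indented under it one key for each argument. play_rows: Moves the arm, as the interface text tells. Shifts and turns lie within -1 to 1; 1 stands for 1000 mm of shift or 2 pi rad of turn. Its arguments: {"type":"object","properties":{"motion":{"type":"array","items":{"type":"array","items":{"type":"number"}}},"squeeze":{"type":"number"}},"required":["motion"]}

```bash
mkdir -p pics
python3 - <<'E'
from workcell import *
import cv2
for n in("side","top"):
    im=read_camera(n);cv2.imwrite(f"pics/{n}0.png",im[:,:,::-1]);c=camera_info(n);print(n,c["intrinsics"],c["pose"])
s=read_state();print(s)
E
```

```text
side [[476.42985758   0.         325.57780337]
 [  0.         476.42985758 239.48507121]
 [  0.           0.           1.        ]] [[-0.73296883 -0.34009144  0.58914727  0.0156538 ]
 [-0.67995039  0.39249377 -0.61936751  0.5793552 ]
 [-0.02059505 -0.85456799 -0.518931    0.56371064]
 [ 0.          0.          0.          1.        ]]
top [[548.68317687   0.         327.99077996]
 [  0.         548.68317687 244.64364313]
 [  0.           0.           1.        ]] [[-0.02673615 -0.9869845   0.15857735  0.37059604]
 [-0.99942749  0.02968209  0.01623759 -0.00920553]
 [-0.02073316 -0.15805244 -0.98721303  1.21143859]
 [ 0.          0.          0.          1.        ]]
{'time': 0.1, 'q': array([ 1.23311811e+00,  2.64719389e-01,  1.60523541e+00,  1.23238904e-05,
        1.27371101e+00, -3.68974110e-02]), 'joint_vel': array([ 0.00035948, -0.00285298, -0.00238686,  0.00123387, -0.00051328,
       -0.0009313 ]), 'joint_torque': array([ 4.45018513e-04, -5.16709256e+01, -3.68591774e+01, -1.69131813e-04,
        6.27574263e-03,  4.01219120e-05]), 'tool_pos': array([0.19975617, 0.64407195, 0.23005961]), 'tcp_rot': array([-0.47063223, -3.10573688,  0.00319571]), 'wrist_force': array([-0.26736268, -0.44677619,  0.24260158]), 'torque': array([ 0.06044222, -0.02327703,  0.02668185]), 'width': 1.0037651832240488}
```

View pics/side0.png

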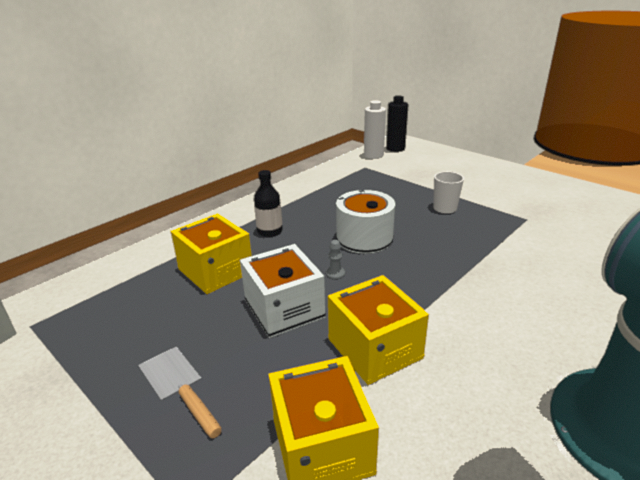

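View pics/top0.png

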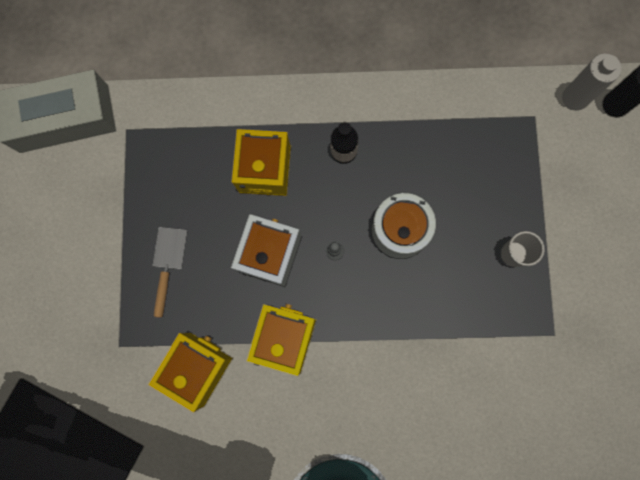

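The side view has the aluminium square dock at about (284,288) with its black boss at (286,272). In the top view its hatch is at (267,248) and the boss at (262,258). The yellow docks are decoys, and the round dock is at (404,223) in the top view.

```bash
cat > h.py <<'E'
import numpy as np, cv2
from workcell import *
from scipy.spatial.transform import Rotation as R
def blob(im,guess,thr=45):
    g=im.max(2).astype(np.uint8); m=(g<thr).astype(np.uint8)
    n,l,s,c=cv2.connectedComponentsWithStats(m)
    k=l[guess[1],guess[0]]; return c[k],s[k]
def ray(n,p):
    c=camera_info(n);K=c["intrinsics"];P=c["pose"]
    d=P[:3,:3]@np.linalg.inv(K)@[p[0],p[1],1];return P[:3,3],d/np.linalg.norm(d)
def plane(n,p,z):
    o,d=ray(n,p);return o+d*(z-o[2])/d[2]
def tri(a,b):
    (o1,d1),(o2,d2)=ray("side",a),ray("top",b)
    t=np.linalg.lstsq(np.c_[d1,-d2],o2-o1,rcond=None)[0]
    p,q=o1+t[0]*d1,o2+t[1]*d2;return (p+q)/2,np.linalg.norm(p-q)
def amber(im,guess):
    h=cv2.cvtColor(im,cv2.COLOR_RGB2HSV)
    m=cv2.inRange(h,(5,150,60),(18,255,220));n,l,s,c=cv2.connectedComponentsWithStats(m)
    k=l[guess[1],guess[0]];return (l==k).astype(np.uint8),s[k]
E
python3 - <<'E'
from h import *
S=cv2.imread("pics/side0.png")[:,:,::-1].copy();T=cv2.imread("pics/top0.png")[:,:,::-1].copy()
for name,gs,gt in(("sq",(286,272),(262,258)),("rd",(372,205),(404,232))):
    a,sa=blob(S,gs);b,sb=blob(T,gt);print(name,a,sa,b,sb,tri(a,b),plane("top",b,.0965),plane("side",a,.0965))
m,s=amber(T,(268,240));print(s)
c=max(cv2.findContours(m,0,2)[0],key=cv2.contourArea)
q=cv2.boxPoints(cv2.minAreaRect(c));w=np.array([plane("top",p,.0905) for p in q]);print(w,np.linalg.norm(np.diff(w,axis=0),axis=1),w.mean(0))
for e in np.diff(w,axis=0):print(np.degrees(np.arctan2(e[1],e[0])))
st=read_state();print(R.from_rotvec(st["tcp_rot"]).as_matrix())
E
```

```text
sq [285.17475728 272.22330097] [279 268  13  10 103] [260.85714286 257.17142857] [257 253  10  10  70] (array([0.52640663, 0.14661896, 0.09677962]), np.float64(0.0034616000296774268)) [0.52776309 0.14783292 0.0965    ] [0.52507388 0.14554586 0.0965    ]
rd [371.67307692 204.40384615] [367 202  10   6  52] [403.50980392 230.84313725] [399 228  10   8  51] (array([ 0.5720658 , -0.14845102,  0.09627504]), np.float64(0.004275195100528171)) [ 0.57380152 -0.1472224   0.0965    ] [ 0.56985452 -0.14906128  0.0965    ]
[ 240  223   50   52 1499]
[[0.51880834 0.19297977 0.0905    ]
 [0.60325747 0.16458659 0.0905    ]
 [0.5750324  0.08843229 0.0905    ]
 [0.4913162  0.11754037 0.0905    ]] [0.08909449 0.08121657 0.08863229] [0.5471036  0.14088475 0.0905    ]
-18.583488857466982
-110.33621778476277
160.82746495896455
[[-9.55104350e-01  2.96268787e-01 -6.97949174e-04]
 [ 2.96269596e-01  9.55102359e-01 -1.95217225e-03]
 [ 8.82451968e-05 -2.07130933e-03 -9.99997851e-01]]
```

Call:
play_rows:
  motion:
    - [-0.03, -0.025, 0, 0, 0]
    - [-0.03, -0.025, 0, 0, 0]
    - [-0.03, -0.025, 0, 0, 0]
    - [-0.03, -0.025, 0, 0, 0]
    - [-0.03, -0.025, 0, 0, 0]
  squeeze: 20

```text
time: 0.72
tool_pos: [0.3066, 0.4794, 0.2307]
tcp_rot: [-0.47, -3.106, 0.001]
wrist_force: [-0.1, -0.1, -0.2]
width: 0.0
```

Call:
play_rows:
  motion:
    - [-0.03, -0.025, 0, 0, 0]
    - [-0.03, -0.025, 0, 0, 0]
    - [-0.03, -0.025, 0, 0, 0]
    - [-0.03, -0.025, 0, 0, 0]
    - [-0.03, -0.025, 0, 0, 0]

```text
time: 1.35
tool_pos: [0.4127, 0.3157, 0.2308]
tcp_rot: [-0.47, -3.106, 0.001]
wrist_force: [-0.1, 0.6, -0.5]
width: 0.001
```

Call:
play_rows:
  motion:
    - [-0.03, -0.025, 0, 0, 0]
    - [-0.03, -0.025, 0, 0, 0]
    - [-0.03, -0.025, 0, 0, 0]
    - [-0.03, -0.025, 0, 0, 0]
    - [-0.03, -0.025, 0, 0, 0]

```text
time: 1.98
tool_pos: [0.5189, 0.152, 0.2308]
tcp_rot: [-0.471, -3.105, 0.0]
wrist_force: [0.7, 0.3, -0.2]
width: -0.002
```

Call:
play_rows:
  motion:
    - [-0.008, -0.002, 0.02, 0, 0]
    - [0, 0, 0.04, 0, 0]
    - [0, 0, 0.035, 0, 0]
    - [0, 0, 0.015, 0, 0]
    - [0, 0, 0, 0, 0]

```text
time: 2.6
tool_pos: [0.5242, 0.1491, 0.1196]
tcp_rot: [-0.469, -3.103, 0.002]
wrist_force: [0.2, 0.3, 0.3]
width: 0.001
```

Run:
```python
from h import *
print(read_state()["tool_pos"])
o=[]
for n,c in(("side",(286,262)),("top",(262,250))):
    im=read_camera(n);x,y=c;o.append(cv2.resize(im[y-60:y+60,x-60:x+60],(400,400),interpolation=cv2.INTER_CUBIC))
cv2.imwrite("pics/pre.png",np.hstack(o)[:,:,::-1])
```

```text
[0.52421174 0.14911511 0.11958415]
```

View pics/pre.png

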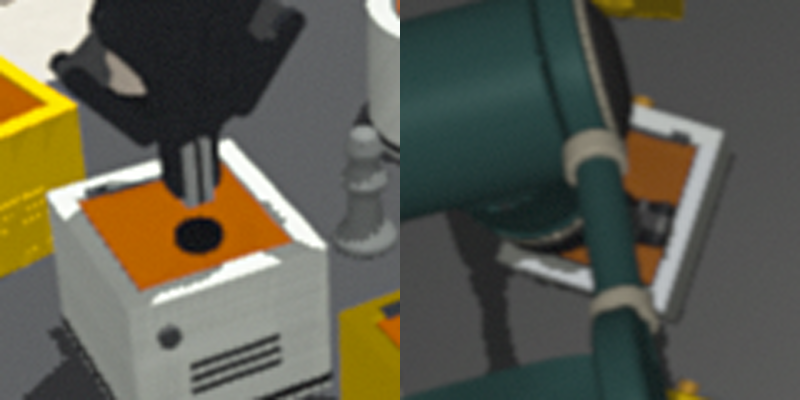

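The side crop shows the shut fingertips hanging directly over the black boss, about 20 mm above it at crop (198,235). The top view is blocked by the arm. Next I make a small lateral correction and press.

Call:
play_rows:
  motion:
    - [-0.003, -0.001, 0.01, 0, 0]
    - [0, 0, 0.008, 0, 0]
    - [0, 0, 0.002, 0, 0]
    - [0, 0, 0.001, 0, 0]
    - [0, 0, 0, 0, 0]

```text
time: 3.32
tool_pos: [0.5283, 0.1471, 0.1003]
tcp_rot: [0.471, 3.106, 0.0]
wrist_force: [0.2, 0.3, 0.7]
width: 0.004
```

Call:
play_rows:
  motion:
    - [0, 0, 0.001, 0, 0]
    - [0, 0, 0.001, 0, 0]
    - [0, 0, 0, 0, 0]

```text
time: 3.7
tool_pos: [0.5284, 0.1471, 0.0985]
tcp_rot: [0.471, 3.106, 0.0]
wrist_force: [-0.2, -0.2, 1.3]
width: 0.001
```

Call:
play_rows:
  motion:
    - [0, 0, 0.0015, 0, 0]
    - [0, 0, 0.0015, 0, 0]
    - [0, 0, 0.0015, 0, 0]
    - [0, 0, 0.0005, 0, 0]
    - [0, 0, 0, 0, 0]

```text
time: 4.32
tool_pos: [0.5279, 0.1473, 0.0933]
tcp_rot: [-0.471, -3.105, -0.0]
wrist_force: [-3.6, 1.5, 5.0]
width: 0.0
```

Call:
play_rows:
  motion:
    - [0, 0, 0.0005, 0, 0]
    - [0, 0, 0, 0, 0]
    - [0, 0, 0, 0, 0]

```text
time: 4.7
tool_pos: [0.5279, 0.1473, 0.0928]
tcp_rot: [-0.471, -3.105, -0.0]
wrist_force: [-3.6, 2.1, 5.6]
width: -0.001
```

Call:
play_rows:
  motion:
    - [0, 0, -0.02, 0, 0]
    - [0, 0, -0.045, 0, 0]
    - [0.02, 0, -0.055, 0, 0]
    - [0.03, 0, -0.05, 0, 0]
    - [0.03, 0, -0.03, 0, 0]

```text
time: 5.32
tool_pos: [0.4527, 0.171, 0.2956]
tcp_rot: [0.471, 3.101, 0.002]
wrist_force: [1.0, 0.0, -0.6]
width: -0.004
```

Call:
play_rows:
  motion:
    - [-0.0, 0.05, 0, 0, 0]
    - [0, 0.05, 0, 0, 0]
    - [0, 0.05, 0, 0, 0]
    - [0, 0.05, 0, 0, 0]
    - [0, 0, 0, 0, 0]

```text
time: 5.95
tool_pos: [0.5118, 0.3644, 0.291]
tcp_rot: [-0.466, -3.106, 0.001]
wrist_force: [0.2, 0.1, 0.4]
width: -0.002
```

Call:
play_rows:
  motion:
    - [0, 0, 0, 0, 0]
    - [0, 0, 0, 0, 0]
    - [0, 0, 0, 0, 0]
    - [0, 0, 0, 0, 0]
    - [0, 0, 0, 0, 0]

```text
time: 6.58
tool_pos: [0.5112, 0.3614, 0.2931]
tcp_rot: [0.471, 3.106, 0.0]
wrist_force: [0.2, 0.9, 0.2]
width: 0.003
```

Call:
play_rows:
  motion:
    - [0, 0, 0, 0, 0]
    - [0, 0, 0, 0, 0]
    - [0, 0, 0, 0, 0]
    - [0, 0, 0, 0, 0]
    - [0, 0, 0, 0, 0]

```text
time: 7.2
tool_pos: [0.5111, 0.3619, 0.2927]
tcp_rot: [-0.471, -3.106, 0.0]
wrist_force: [-0.0, -0.3, -0.6]
width: -0.0
```

Run:
```python
from h import *
o=[cv2.resize(read_camera(n),(400,300),interpolation=cv2.INTER_AREA) for n in("side","top")]
im=read_camera("side")[190:350,220:430];o2=cv2.resize(im,(400,300));o3=cv2.resize(read_camera("top")[180:330,180:380],(400,300))
cv2.imwrite("pics/post.png",np.vstack([np.hstack(o),np.hstack([o2,o3])])[:,:,::-1])
```

```text
(no output)
```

View pics/post.png

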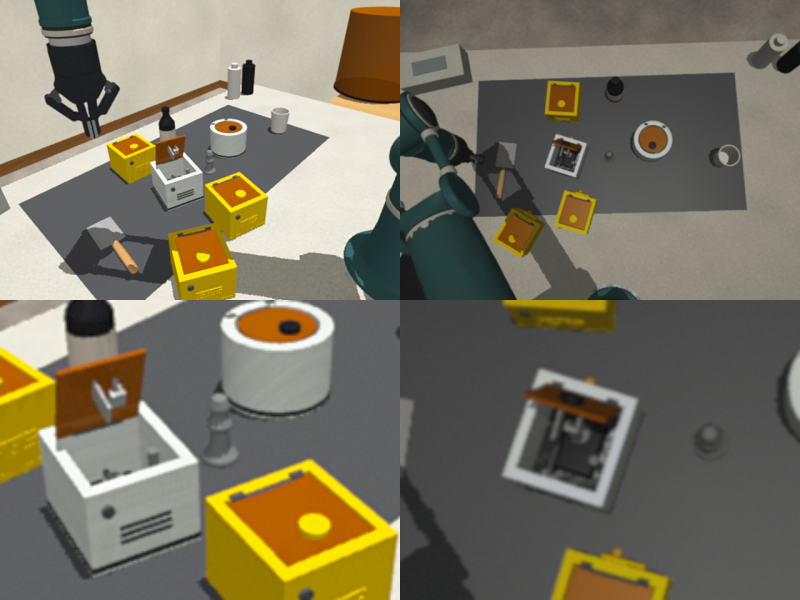

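The hatch is open: in the lower-left crop it stands upright at (100,390). The round hatch is shut and nothing else has moved. I'll wait well over two seconds more and compare.

Call:
play_rows:
  motion:
    - [0, 0, 0, 0, 0]
    - [0, 0, 0, 0, 0]
    - [0, 0, 0, 0, 0]
    - [0, 0, 0, 0, 0]
    - [0, 0, 0, 0, 0]

```text
time: 8.02
tool_pos: [0.5112, 0.3618, 0.2928]
tcp_rot: [0.471, 3.106, 0.0]
wrist_force: [-0.5, -0.2, 0.0]
width: -0.002
```

Call:
play_rows:
  motion:
    - [0, 0, 0, 0, 0]
    - [0, 0, 0, 0, 0]
    - [0, 0, 0, 0, 0]
    - [0, 0, 0, 0, 0]
    - [0, 0, 0, 0, 0]

```text
time: 8.65
tool_pos: [0.5111, 0.3618, 0.2928]
tcp_rot: [0.471, 3.106, -0.0]
wrist_force: [0.4, -0.7, -1.0]
width: -0.003
```

Call:
play_rows:
  motion:
    - [0, 0, 0, 0, 0]
    - [0, 0, 0, 0, 0]
    - [0, 0, 0, 0, 0]
    - [0, 0, 0, 0, 0]
    - [0, 0, 0, 0, 0]

```text
time: 9.28
tool_pos: [0.5111, 0.3618, 0.2928]
tcp_rot: [-0.471, -3.106, 0.0]
wrist_force: [-0.1, 0.3, -0.7]
width: -0.003
```

Call:
play_rows:
  motion:
    - [0, 0, 0, 0, 0]
    - [0, 0, 0, 0, 0]
    - [0, 0, 0, 0, 0]
    - [0, 0, 0, 0, 0]
    - [0, 0, 0, 0, 0]

```text
time: 9.9
tool_pos: [0.5111, 0.3618, 0.2928]
tcp_rot: [-0.471, -3.106, 0.0]
wrist_force: [0.5, -0.8, 0.7]
width: -0.004
```

Call:
play_rows:
  motion:
    - [0, 0, 0, 0, 0]
    - [0, 0, 0, 0, 0]
    - [0, 0, 0, 0, 0]
    - [0, 0, 0, 0, 0]
    - [0, 0, 0, 0, 0]

```text
time: 10.52
tool_pos: [0.5112, 0.3618, 0.2928]
tcp_rot: [0.471, 3.106, -0.0]
wrist_force: [0.1, 0.1, 0.1]
width: -0.006
```

Run:
```python
from h import *
s=read_camera("side");t=read_camera("top")
p=cv2.imread("pics/post.png")[:,:,::-1]
n=np.vstack([np.hstack([cv2.resize(s,(400,300),interpolation=cv2.INTER_AREA),cv2.resize(t,(400,300),interpolation=cv2.INTER_AREA)]),np.hstack([cv2.resize(s[190:350,220:430],(400,300)),cv2.resize(t[180:330,180:380],(400,300))])])
cv2.imwrite("pics/end.png",n[:,:,::-1]);d=cv2.absdiff(n,np.ascontiguousarray(p)).max(2)
print("px changed >40 by quadrant:",[(d[a:a+300,b:b+400]>40).sum() for a in(0,300) for b in(0,400)])
S0=cv2.imread("pics/side0.png")[:,:,::-1];x=cv2.absdiff(s,np.ascontiguousarray(S0)).max(2)
for k,(c0,r0,c1,r1) in dict(fig=(325,235,350,280),bottle=(250,170,285,210),beaker=(428,168,468,218),round=(330,185,400,252)).items():print(k,(x[r0:r1,c0:c1]>40).sum())
print(read_state()["time"])
```

```text
px changed >40 by quadrant: [np.int64(2), np.int64(0), np.int64(0), np.int64(0)]
fig 0
bottle 0
beaker 0
round 0
10.625
```

View pics/end.png

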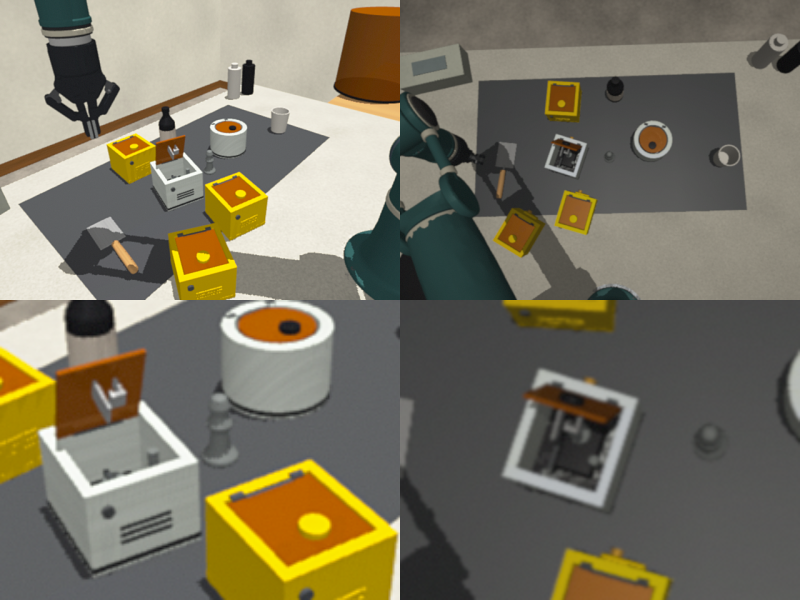

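The final picture is unchanged after 3.3 s: the square hatch is open at (100,390) in the lower-left crop, the round hatch is shut, and the arm is clear.

```bash
python3 -c "
from workcell import *
print(finish_job())"
```

```text
the job is handed in; nothing more can be done
None
```

The square dock's hatch is open. I pressed its boss down once with the shut fingertips, about 5.7 mm with an upward reaction of about 5.6 N. I then lifted the hand straight up and moved it aside, and the hatch sprang up by itself.

- **Hatch stays open:** pictures taken about 3.3 s apart with nothing touching it show the hatch open and unmoved.
- **Other things:** the round hatch is shut. The figurine, bottle, beaker and round dock match the first side picture with no changed pixels. The scraper and the yellow docks I checked by eye only, and they look where they were.
- **Time:** the job was handed in at about 10.6 s.
- **Disagreement:** the two cameras differed by about 3.5 mm on where the boss was. The press landed about 1.5 mm from the averaged point, well within the boss.
- **Not checked directly:** the latch travel and the exact hatch angle are not in the robot's readings, so I judged them from the pictures.

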